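Empty the scrap scoop into the lidded pot

TASK

Take the lid off the scrap pot by its knob and lay it gently on the slanted lid stand, knob up and resting against the blue ledge, without dropping it or letting it slide into the ledge. Then tip all four pieces of scrap out of the scoop into the pot, without fingering the pieces, and set the empty scoop down level on the bench, leaving the pot standing in its place and the other things on the bench undisturbed.

Things in the scene. Friction and masses are not known exactly. Their poses are not given: they have to be found in the camera images.
- pot: scrap pot of bright steel, loose, 0.9 kg: 140 across outside, 132 inside, 90 high, floor 5 thick. Origin: centre of the underside. Two small loop handles stick out to 91 from the axis along its y, 70 up.
- pot_mouth (a point): centre of the pot's rim, 90 above the bench
- lid: round steel lid lying loose on the pot, 0.2 to 0.35 kg. Origin: centre of its underside, z up through the knob. Plug 120 across, z 0 to 6, hangs into the pot with 6 of play all round; plate 150 across, z 6 to 10; low dome to z 15; black round knob 24 across, z 15 to 46. Polished: slides down the slope (friction about 0.2) if let go short of the ledge.
- lid_knob (a point): on the knob's axis, 34 above the lid's origin: a good height to grip it
- stand: wooden lid stand with a steel slope, fixed to the bench, base 190 x 170. Origin: centre of its underside; the low end of the slope faces its own -x (roughly towards the robot). A blue ledge, 120 wide, 23 proud of the slope, crosses the slope's lower part and is clamped tight. It may be clamped anywhere over 50 mm and is not reported: look or feel for it.
- board: polished slope of the stand, 210 (uphill) x 170, at 30 degrees. Origin: centre of its upper face, 82 above the bench; x uphill, y across, z out of the face. The ledge's uphill side lies at x = -95 to -45. A resting lid lies plug flat on the board (lid origin at z = 0), plate edge on the ledge, so its origin is 75 uphill of the ledge (x = -20 to 30), near y = 0.
- scoop: aluminium scoop pan, loose, 0.25 to 0.4 kg, 150 long (x) x 84 wide, walls 30 high on three sides, floor 3 thick; open in front, at its own -x end, where the floor rises as a 6 high ramp. A rigid arched handle stands over its middle. Origin: centre of the underside. Polished: the scrap slides out (friction about 0.2) when it is tipped 40 to 60 degrees front down.
- scoop_handle (a point): centre of the red handle bar of the scoop: 96 long (along the scoop's y), 14 thick (along its x), 16 high, 88 above the underside, straight above the scoop's origin
- scoop_mouth (a point): middle of the scoop's open front edge, 75 in front of its origin, 3 above its underside
- scrap_a: piece of scrap in the scoop: brass casting button, round, 22 across, 13 high, 25 g. Origin: centre of its underside
- scrap_b: piece of scrap in the scoop: brass bar end, 18 x 18 x 14, 25 g. Origin: centre of its underside
- scrap_c: piece of scrap in the scoop: copper rod end, 20 across, 16 high, 25 g. Origin: centre of its underside
- scrap_d: piece of scrap in the scoop: copper sprue, 22 x 12 x 18, stepped, 25 g. Origin: centre of its underside
- dish_a: bystander: shallow steel dish, 68 across, 12 high, on the far left of the pot. Origin: centre of its underside
- dish_b: bystander: the same dish, far right of the pot. Origin: centre of its underside
- mallet: bystander: hammer lying crosswise beyond the pot, 200 long. Origin: on the bench under its middle
- jar: bystander: amber glass jar, 52 across, 65 high, between robot and pot, right. Origin: centre of its underside
- weight: bystander: brass weight with a small head, 48 across, 46 high, between robot and pot, left. Origin: centre of its underside
- driver: bystander: screwdriver, 170 long, lying on the left side. Origin: on the bench under its middle
Things that resemble listed ones, but are neither listed nor needed, are in the scene too. Leave any turquoise look-alike of the lid alone.

How it is judged:
By the outcome, as a careful person would: the job done as asked, in the order asked, and still so for the second after the job is handed in, with the robot touching nothing.
It also fails if it takes over 64 s, if anything falls off the work surface, if the arm or the gripper's body presses on something with over 40 N, if the wrist force passes 120 N, or if a joint passes its speed limit or range.

ROBOT

A 6-joint arm with a two-finger parallel gripper is mounted at the origin on the work surface. World frame = base frame: x ahead of the robot, y to its left, z up, the work surface at z = 0. Lengths are in m, angles in rad, forces in N, time in s.
With the tool pointing down it reaches from about 0.4 to 0.925 m from the base axis. Payload 3.4 kg.
Tool frame: the origin (TCP) lies at the very end of the fingers, on their centre line; the grasp point (between the pads) lies 19 mm behind it; z points along the fingers, y is the line along which they close (so a half turn about z gives the same grasp; the last joint's range is limited). The gripper opens to 85 mm and grips with 20 to 120 N. Pads are 22 mm wide; open, the fingers measure 114 mm over their backs; the gripper's body (76 mm by 85 mm) begins 54 mm behind the grasp point. The pads swing forward as they close: fully open they stand 13 mm farther back than shut.
Start: joints at [1.256, 0.307, 1.506, -0, 1.328, -0.073], TCP at [0.138, 0.558, 0.231] pointing down, gripper open.
Joint ranges: [-3.12, 3.12], [-1.05, 2.28], [0.14, 2.33], [-1.42, 4.57], [0.1, 2.73], [-2.68, 2.68]. Speed limits (rad/s): [2.57, 2.57, 3.14, 3.14, 3.14, 3.14].

INTERFACE

Orientations are given as a rotation vector (axis times angle).
In Python, from workcell import env, read_camera, camera_info gives the robot as it stands.
- The arm moves only by the tool drive_tool, never from a script. Its argument "rows" is a list of rows, each a list of 7 numbers: the shift along the tool's x, y, z in cm, then the turn, a rotation vector about the tool's x, y, z in rad, then the finger opening in cm, from 0 to 8.54. A call has 1 to 10 rows; each row is the pose to reach, as a shift and turn from the pose commanded when the call began, along the tool's axes at that moment; what a row does not reach only later rows make up. A row lasts 1/8 s, in which the tool goes at most 62.5 mm and 10.7 degrees, less where a joint would pass 70% of its speed; a pose out of reach is approached as far as the arm can. A call with a gripper value outside its range is refused whole. The fingers move at their own pace and stop on an object; "grip_force" is the grip in N (left out, the last holds). Time passes only in rows, so rows that repeat a pose let the fingers close. It gives the time, the measured TCP pose, the force, the opening and the grip force at its end, in the units of the state.
- env.get_state(): the state, without advancing time (a new reading comes with each control period).
- read_camera(name): name is "side" or "top" or "wrist"; returns the picture (400x640x3 uint8, red, green, blue); there is no depth.
- camera_info(name): a dict with "fx", "fy", "cx", "cy" (pixels), "origin" and "attitude" of the camera in the world; the wrist camera has in their place "tool_from_camera" (4x4, takes a point from camera to tool coordinates, whose origin is the TCP and whose axes are the flange's). Camera axes: x right, y down, z forward; pixel columns grow to the right and rows downward; lengths in m; the calibration is good to about 2 mm. The wrist camera is an equidistant fisheye: a pixel r from the principal point sees the ray r / f radians off the axis. A picture is of the moment at which its call begins: read the wrist's pose just before it. camera_info takes no time and is no camera call.
- env.close_job(): hands the job in; it is judged then, once.
The state is a dict: "t": time; "joints": joint angles; "joint_velocities": joint speeds; "joint_torque": joint torques, N m; "tool_pos": TCP position; "orientation": TCP orientation; "contact_force": force on the tool from outside, world axes, zero at the start; "ft_torque": the same for the moment, N m; "finger_gap": opening from 0.0 (shut) to 1.0 (fully open); "finger_force": force on a finger pad.
Only numpy, scipy, OpenCV 4.12 (cv2) and the standard library are available. Lean on these libraries where they do the work, as an engineer would, in place of code of your own. Each camera call takes 0.05 s, during which the arm holds its last target. There are 200 camera calls.

## Working session

There is one attempt and no reset: what is moved stays moved. The work goes in short steps, Python scripts to look and compute and a tool call to move; the robot and the scene stay as the last step left them, time stands still between calls to the robot, and variables do not carry over. Pictures are saved under pics/ and viewed, at most 10 in all, crops included, and the job is handed in when it is done.

Besides the shell and the picture viewer there is one more tool, called as name([rows], argument=value, ...), one row to a line, values as JSON. drive_tool: Moves the arm, as the interface text tells. Its arguments: {"type":"object","properties":{"rows":{"type":"array"},"grip_force":{"type":"number"}},"required":["rows"]}

```bash
mkdir -p pics; ls
python3 - <<'E'
from workcell import env, read_camera, camera_info
import cv2,numpy as np
s=env.get_state();print(s)
for n in("side","top","wrist"):
    print(n,camera_info(n))
for n in("side","top"):
    cv2.imwrite(f"pics/{n}0.png",read_camera(n)[:,:,::-1])
E
```

```text
pics
{'t': 0.0, 'joints': array([ 1.25551090e+00,  3.07565606e-01,  1.50773079e+00, -2.03588479e-06,
        1.32840980e+00, -7.34522855e-02]), 'joint_velocities': array([-6.49272144e-04,  2.17293579e-03,  1.63009904e-03,  1.51276441e-04,
        8.87593160e-05,  5.39412108e-04]), 'joint_torque': array([-1.77026723e-03, -4.57545447e+01, -2.51913035e+01, -4.28760186e-04,
        1.33755093e-02,  3.69013901e-05]), 'tool_pos': array([0.13747184, 0.55756727, 0.23036364]), 'orientation': array([-0.37889564, -3.11824939,  0.0032576 ]), 'contact_force': array([-0.16477081,  0.06705062, -0.36637645]), 'ft_torque': array([-0.04403691,  0.02981448,  0.01840164]), 'finger_force': 0.0, 'finger_gap': 0.9979686666245638}
side {'fx': 446.8794573803131, 'fy': 446.8794573803131, 'cx': 311.61842957224974, 'cy': 191.33073045930158, 'origin': array([0.40809196, 0.98401105, 0.76550303]), 'attitude': array([-0.11962359,  2.78462115, -1.39354559])}
top {'fx': 511.0684849177453, 'fy': 511.0684849177453, 'cx': 317.07809364865966, 'cy': 193.77035805817525, 'origin': array([0.33065325, 0.06310465, 1.43930456]), 'attitude': array([-2.16972173,  2.14195583, -0.10252354])}
wrist {'fx': 309.70691628693146, 'fy': 309.70691628693146, 'cx': 320.2581254747216, 'cy': 201.1162971876877, 'tool_from_camera': array([[-4.80832908e-04, -9.47548731e-01, -3.19610968e-01,
         8.41143248e-02],
       [ 9.99999845e-01, -3.65973877e-04, -4.19431009e-04,
         7.85158234e-04],
       [ 2.80462055e-04, -3.19611120e-01,  9.47548760e-01,
        -1.42633440e-01],
       [ 0.00000000e+00,  0.00000000e+00,  0.00000000e+00,
         1.00000000e+00]])}
```

View pics/top0.png

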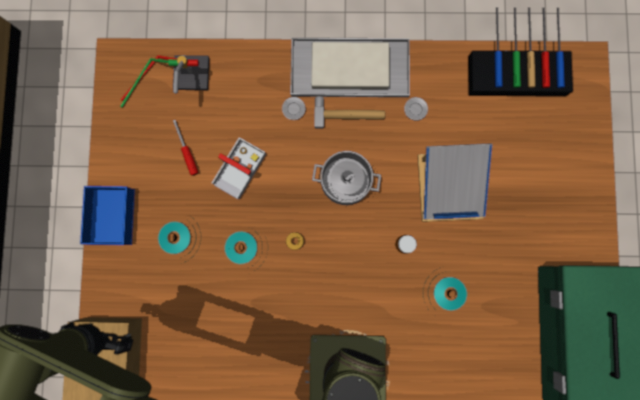

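View pics/side0.png

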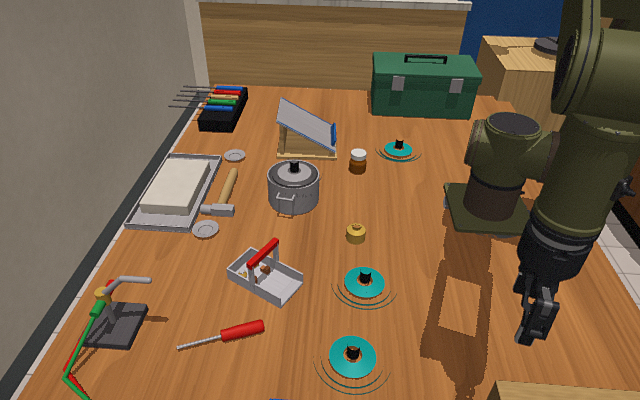

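```bash
cat > h.py <<'E'
from workcell import env, read_camera, camera_info
import cv2,numpy as np
from scipy.spatial.transform import Rotation as R
def ray(n,uv):
    c=camera_info(n);d=np.array([(uv[0]-c['cx'])/c['fx'],(uv[1]-c['cy'])/c['fy'],1.])
    return c['origin'],R.from_rotvec(c['attitude']).as_matrix()@d
def onz(n,uv,z):
    o,d=ray(n,uv);return o+d*(z-o[2])/d[2]
def proj(n,p):
    c=camera_info(n);q=R.from_rotvec(c['attitude']).as_matrix().T@(np.asarray(p)-c['origin'])
    return np.array([c['cx']+c['fx']*q[0]/q[2],c['cy']+c['fy']*q[1]/q[2]])
def tri(a,b):
    o1,d1=ray("top",a);o2,d2=ray("side",b)
    A=np.c_[d1,-d2];t=np.linalg.lstsq(A,o2-o1,rcond=None)[0]
    p,q=o1+t[0]*d1,o2+t[1]*d2;return (p+q)/2,np.linalg.norm(p-q)
def img(n):return cv2.cvtColor(read_camera(n),cv2.COLOR_RGB2BGR)
def blobs(im,lo,hi,roi,amin=8):
    x0,y0,x1,y1=roi;m=cv2.inRange(cv2.cvtColor(im[y0:y1,x0:x1],cv2.COLOR_BGR2HSV),lo,hi)
    n,l,s,c=cv2.connectedComponentsWithStats(m)
    out=[]
    for i in range(1,n):
        if s[i,4]>=amin:
            r=cv2.minAreaRect(np.argwhere(l==i)[:,::-1].astype(np.float32)+[x0,y0] if 0 else (np.argwhere(l==i)[:,::-1]+[x0,y0]).astype(np.float32))
            out.append((s[i,4],(c[i]+[x0,y0]).round(1),cv2.boxPoints(r).round(1).tolist()))
    return sorted(out,key=lambda t:-t[0])
E
python3 - <<'E'
from h import *
t=cv2.imread("pics/top0.png");s=cv2.imread("pics/side0.png")
c=lambda im,x,y,w,h:cv2.resize(im[y:y+h,x:x+w],(400,300),interpolation=cv2.INTER_CUBIC)
cv2.imwrite("pics/crop.png",np.vstack([np.hstack([c(t,200,125,80,80*3//4+15),c(t,410,130,100,100)]),np.hstack([c(t,305,140,88,66+10),c(s,260,90,90,130)])]))
print("handle top",blobs(t,(0,150,90),(8,255,255),(210,130,270,205))[:2]);print("side",blobs(s,(0,150,90),(8,255,255),(240,230,290,275))[:2])
print("ledge top",blobs(t,(100,100,40),(125,255,255),(410,130,510,235)));print("side",blobs(s,(100,100,40),(125,255,255),(270,90,345,165)))
print("knob top",blobs(t,(0,0,0),(180,255,60),(330,160,365,195)));print("side",blobs(s,(0,0,0),(180,255,60),(280,155,310,180)))
print("tq",blobs(t,(80,120,60),(95,255,255),(140,200,480,320),60))
E
```

```text
handle top [(np.int32(180), array([233.3, 162.8]), [[216.8000030517578, 157.3000030517578], [219.5, 152.10000610351562], [251.1999969482422, 168.6999969482422], [248.60000610351562, 173.89999389648438]])]
side [(np.int32(302), array([261.9, 252.8]), [[245.0, 264.0], [274.0, 235.0], [280.0, 241.0], [251.0, 270.0]])]
ledge top [(np.int32(185), array([455.6, 214.8]), [[433.8999938964844, 213.60000610351562], [477.8999938964844, 211.6999969482422], [478.0, 215.89999389648438], [434.1000061035156, 217.8000030517578]]), (np.int32(91), array([426.2, 180. ]), [[423.29998779296875, 216.89999389648438], [426.29998779296875, 148.89999389648438], [428.29998779296875, 149.0], [425.20001220703125, 217.0]]), (np.int32(32), array([485.1, 199.6]), [[483.20001220703125, 213.89999389648438], [486.0, 185.0], [487.0, 185.10000610351562], [484.29998779296875, 214.0]]), (np.int32(17), array([489.4, 154. ]), [[488.1000061035156, 161.89999389648438], [489.70001220703125, 146.0], [490.6000061035156, 146.10000610351562], [489.0, 162.0]]), (np.int32(9), array([488., 168.]), [[488.0, 172.0], [488.0, 172.0], [488
[... 838 characters left out ...]
20703125, 105.5999984741211], [297.0, 106.0]])]
knob top [(np.int32(18), array([362.1, 161.9]), [[359.0, 160.0], [360.5, 158.5], [365.5, 163.5], [364.0, 165.0]]), (np.int32(10), array([331.4, 160.7]), [[330.0, 160.0], [334.0, 160.0], [334.0, 162.0], [330.0, 162.0]])]
side [(np.int32(91), array([294.1, 167.1]), [[290.0, 161.0], [298.0, 161.0], [298.0, 172.0], [290.0, 172.0]])]
tq [(np.int32(631), array([449.9, 293.2]), [[435.0, 278.0], [465.0, 278.0], [465.0, 309.0], [435.0, 309.0]]), (np.int32(607), array([174. , 237.4]), [[159.0, 222.0], [189.0, 222.0], [189.0, 252.0], [159.0, 252.0]]), (np.int32(607), array([240.6, 247.2]), [[226.0, 232.0], [255.0, 232.0], [255.0, 262.0], [226.0, 262.0]])]
```

View pics/crop.png

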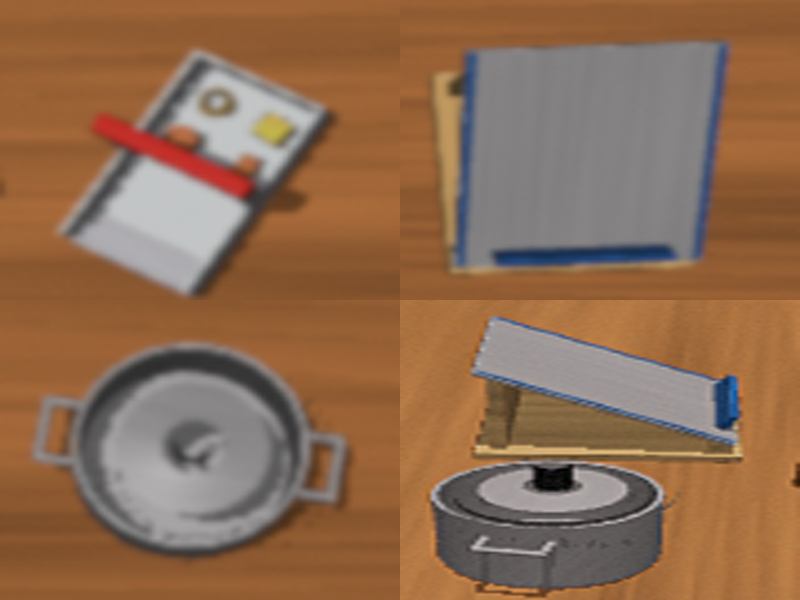

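Run:
```python
from h import *
np.set_printoptions(precision=4,suppress=True)
print("knob", tri((347.9,177.2),(294.1,165.5)), onz("top",(347.9,177.2),.121))
t=cv2.imread("pics/top0.png")
# pot rim: outer circle ellipse
c=[onz("top",p,z) for p,z in (((427.2,146.7),.1345),((491.7,144),.1345),((484.2,216.7),.0295),((423.7,219.3),.0295))]
c=np.array(c);print("board corners",c,c.mean(0)); up=(c[0]+c[1]-c[2]-c[3])/2; ac=(c[0]+c[3]-c[1]-c[2])/2
print(np.degrees(np.arctan2(up[1],up[0])),np.degrees(np.arctan2(-ac[0],ac[1])),np.linalg.norm(up),np.linalg.norm(ac))
print("handle",tri((234.0,163.0),(262.3,252.5)),onz("top",(234,163),.092))
e=[onz("top",p,.094)[:2] for p in ((218.1,154.7),(250,171.3))];d=e[0]-e[1];print("handle ends",e,np.linalg.norm(d),np.degrees(np.arctan2(d[1],d[0])))
# ledge: board x as function of plane
yaw=np.arctan2(up[1],up[0]);M=R.from_euler("zy",[yaw,-np.pi/6]).as_matrix();O=c.mean(0);O[2]=.082
def onb(n,uv,z):
    o,d=ray(n,uv);o=M.T@(o-O);d=M.T@d;return o+d*(z-o[2])/d[2]
for uv in ((455,212.7),(455,216.8)):print("ledge top edge z23,z0",onb("top",uv,.023),onb("top",uv,0))
for uv in ((331,123),(331,145),(335,123),(335,145),(333,134)):print("ledge side",uv,onb("side",uv,.023),onb("side",uv,0))
# profiles
print("col 455 top rows 205-222", t[205:223,455].tolist())
# pot rim from brightness: handles; scoop corner rays
print("scoop front corners",[onz("top",p,z) for p,z in (((212.5,184),.03),((238.5,200.5),.03))], [onz("top",((x)/5+200,y/4+125),.033) for x,y in ((195,52),(328,108),(65,230),(190,295))])
print("jar",onz("top",(407,244),.065),"weight",onz("top",(295,241),.046),"driver",onz("top",(187,155),.01))
```

```text
knob (array([0.5247, 0.0064, 0.1125]), np.float64(0.0010957131836979142)) [0.523  0.0067 0.121 ]
board corners [[ 0.603  -0.1971  0.1345]
 [ 0.6119 -0.3633  0.1345]
 [ 0.431  -0.3722  0.0295]
 [ 0.4217 -0.2064  0.0295]] [ 0.5169 -0.2847  0.082 ]
2.8710268457431747 3.1213149561812785 0.20954969982835045 0.16619732087879066
handle (array([0.561 , 0.3109, 0.0897]), np.float64(0.0029244907683128613)) [0.5621 0.3105 0.092 ]
handle ends [array([0.5838, 0.3536]), array([0.5398, 0.2667])] 0.09749286393851914 63.1542592509518
ledge top edge z23,z0 [-0.0773  0.0047  0.023 ] [-0.0886 -0.0012  0.    ]
ledge top edge z23,z0 [-0.0896  0.0039  0.023 ] [-0.1011 -0.0019  0.    ]
ledge side (331, 123) [-0.0761 -0.0392  0.023 ] [-0.0904 -0.087   0.    ]
ledge side (331, 145) [-0.0766  0.0949  0.023 ] [-0.0909  0.0521  0.    ]
ledge side (335, 123) [-0.0917 -0.0537  0.023 ] [-0.1066 -0.102   0.    ]
ledge side (335, 145) [-0.0911  0.0828  0.023 ] [-0.1059  0.0396  0.    ]
ledge side (333, 134) [-0.0838  0.0238  0.023 ] [-0.0984 -0.0217  0.    ]
col 455 top rows 205-222 [[133, 132, 135], [133, 133, 135], [133, 133, 135], [133, 133, 135], [132, 132, 134], [132, 132, 134], [126, 123, 125], [103, 90, 86], [83, 56, 40], [84, 50, 22], [99, 58, 27], [116, 69, 36], [122, 89, 82], [106, 119, 143], [84, 124, 160], [64, 107, 152], [54, 97, 150], [53, 98, 154]]
scoop front corners [array([0.5128, 0.3802, 0.03  ]), array([0.4674, 0.306 , 0.03  ])] [array([0.6436, 0.3096, 0.033 ]), array([0.6044, 0.2337, 0.033 ]), array([0.5166, 0.3783, 0.033 ]), array([0.472, 0.307, 0.033])]
jar [ 0.3528 -0.1545  0.065 ] weight [0.3572 0.1459 0.046 ] driver [0.5978 0.4607 0.01  ]
```

```bash
cat >> h.py <<'E'
np.set_printoptions(precision=3,suppress=True)
def Rt(az,tilt=0):
    "tool down, x at azimuth az; then turned by tilt (deg) about own x"
    a=np.radians(az);x=np.array([np.cos(a),np.sin(a),0]);z=np.array([0,0,-1.]);y=np.cross(z,x)
    return np.c_[x,y,z]@R.from_rotvec([np.radians(tilt),0,0]).as_matrix()
def plan(p,Rm,s=None):
    s=s or env.get_state();R0=R.from_rotvec(s['orientation']).as_matrix()
    sh=R0.T@(np.asarray(p)-s['tool_pos'])*100;rv=R.from_matrix(R0.T@Rm).as_rotvec()
    print("shift cm",sh,"turn",rv,"|",np.linalg.norm(sh).round(1),np.degrees(np.linalg.norm(rv)).round(1));return sh,rv
def st():
    s=env.get_state();Rm=R.from_rotvec(s['orientation']).as_matrix()
    print("t",round(s['t'],2),"p",s['tool_pos'],"x",Rm[:,0],"z",Rm[:,2],"F",s['contact_force'],"gap",round(s['finger_gap']*85.4,1),"ff",s['finger_force'],"q",s['joints']);return s
E
python3 - <<'E'
from h import *
plan([.524,.0065,.19],Rt(93))
E
```

```text
shift cm [-50.721 -44.253   4.122] turn [-0.002  0.001  1.277] | 67.4 73.1
```

drive_tool([
  [-50.7,-44.2,2,0,0,1.277,5.5],
  [-50.7,-44.2,2,0,0,1.277,5.5],
  [-50.7,-44.2,2,0,0,1.277,5.5],
  [-50.7,-44.2,2,0,0,1.277,5.5],
  [-50.7,-44.2,2,0,0,1.277,5.5],
  [-50.7,-44.2,2,0,0,1.277,5.5],
  [-50.7,-44.2,2,0,0,1.277,5.5],
  [-50.7,-44.2,2,0,0,1.277,5.5],
  [-50.7,-44.2,4,0,0,1.277,5.5],
  [-50.7,-44.2,4,0,0,1.277,5.5],
])

```text
t: 1.35
tool_pos: [0.4967, 0.0461, 0.1982]
orientation: [-2.163, -2.278, -0.001]
contact_force: [0.7, 1.4, 1.3]
finger_gap: 0.646
finger_force: 0.0
```

drive_tool([
  [0,0,0,0,0,0,5.5],
])

```text
t: 1.48
tool_pos: [0.4981, 0.0442, 0.1975]
orientation: [2.169, 2.272, -0.001]
contact_force: [-0.2, -0.8, -0.0]
finger_gap: 0.647
finger_force: 0.0
```

Run:
```python
from h import *
s=st();cv2.imwrite("pics/w1.png",img("wrist"))
plan([.524,.0065,.102],Rt(93),s)
```

```text
t 1.48 p [0.498 0.044 0.197] x [-0.046  0.999 -0.001] z [-0.    -0.001 -1.   ] F [-0.184 -0.767 -0.02 ] gap 55.3 ff 0.0 q [ 0.005  0.233  1.708 -0.001  1.201 -0.041]
shift cm [-3.879  2.416  9.551] turn [-0.     0.001 -0.006] | 10.6 0.4
```

View pics/w1.png

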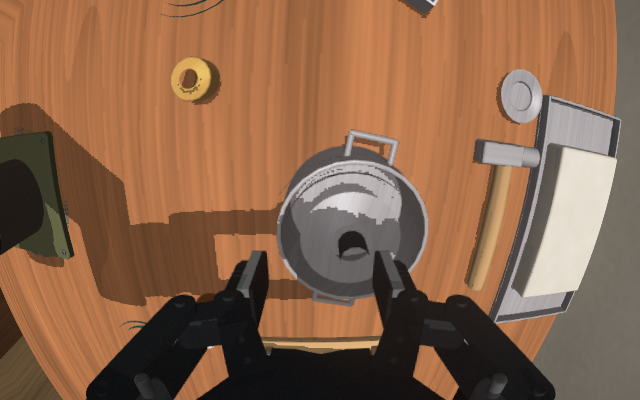

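The wrist view shows the steel lid in the pot, its black knob at about (352, 243), between the fingertips; no turquoise look-alike nearby. Checking the ray and approaching.

```bash
cat >> h.py <<'E'
def wray(uv,s):
    c=camera_info("wrist");v=np.array([uv[0]-c['cx'],uv[1]-c['cy']]);r=np.linalg.norm(v);a=r/c['fx']
    d=np.r_[v/r*np.sin(a),np.cos(a)];T=c['tool_from_camera'];R0=R.from_rotvec(s['orientation']).as_matrix()
    return R0@T[:3,3]+s['tool_pos'],R0@T[:3,:3]@d
def wonz(uv,z,s):
    o,d=wray(uv,s);return o+d*(z-o[2])/d[2]
E
python3 - <<'E'
from h import *
s=env.get_state();im=cv2.imread("pics/w1.png")
b=blobs(im,(0,0,0),(180,255,45),(325,215,372,270));print(b[:2])
for uv in ((352,243),tuple(b[0][1])):print(wonz(uv,.121,s))
c=cv2.HoughCircles(cv2.cvtColor(im,cv2.COLOR_BGR2GRAY)[140:320,260:445],cv2.HOUGH_GRADIENT,1,200,param1=80,param2=20,minRadius=60,maxRadius=85);print(c+[260,140,0]); print(wonz(c[0,0,:2]+[260,140],.09,s))
plan([.524,.0065,.102],Rt(93),s)
E
```

```text
[(np.int32(405), array([350.8, 241.3]), [[334.3999938964844, 235.10000610351562], [360.8999938964844, 228.0], [366.5, 248.89999389648438], [340.0, 256.0]])]
[0.521 0.022 0.121]
[0.52  0.023 0.121]
[[[360.5 227.5  63.3]]]
[0.531 0.022 0.09 ]
shift cm [-4.092  2.591  9.55 ] turn [-0.002 -0.    -0.005] | 10.7 0.3
```

Run:
```python
from h import *
s=env.get_state();im=cv2.imread("pics/w1.png");t=cv2.imread("pics/top0.png");sd=cv2.imread("pics/side0.png")
print(st()['tool_pos'])
for n,w,tp,z in (("weight",(191,78),(295,241),.046),("dish",(521,96),(293,108),.012),("hammerhead far",(478,142),(319,97),.03)):
    print(n,wonz(w,z,s),onz("top",tp,z))
print("weight tri",tri((295,241),(356,230)),"dish",tri((293,108),(205.5,229)))
t2=img("top");s2=img("side");
cv2.imwrite("pics/ts.png",np.vstack([cv2.resize(t2[120:240,270:430],(800,600))[:300],cv2.resize(s2[130:230,230:390],(800,500))[:300]]))
```

```text
t 1.52 p [0.496 0.046 0.198] x [-0.048  0.999  0.   ] z [-0.002  0.    -1.   ] F [0.089 1.131 0.041] gap 55.1 ff 0.0 q [ 0.008  0.232  1.709  0.     1.202 -0.04 ]
[0.496 0.046 0.198]
weight [0.362 0.152 0.046] [0.357 0.146 0.046]
dish [0.73  0.164 0.012] [0.737 0.161 0.012]
hammerhead far [0.665 0.101 0.03 ] [0.765 0.086 0.03 ]
weight tri (array([0.357, 0.147, 0.025]), np.float64(0.0014669026382260941)) dish (array([0.736, 0.161, 0.009]), np.float64(0.0037499923573552))
```

View pics/ts.png

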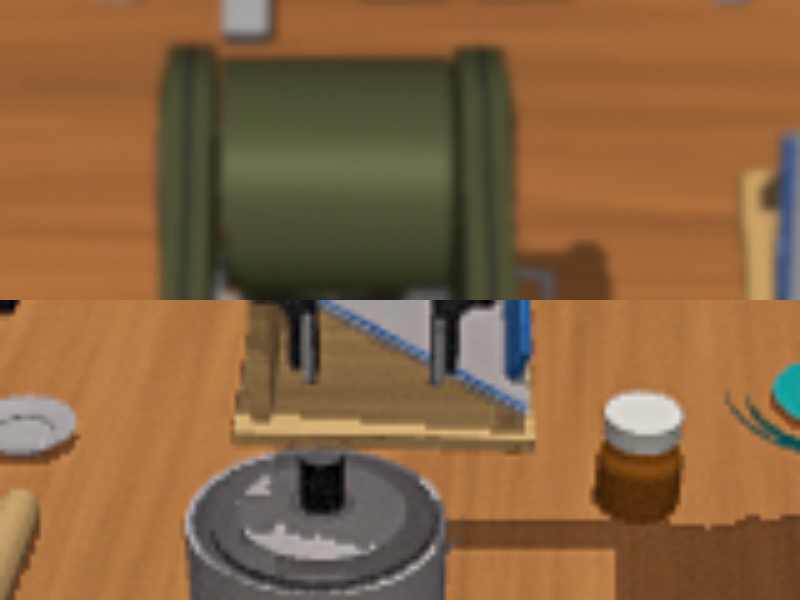

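The side view confirms the black knob at side (294, 167), while the dark wrist patch was only the knob's lit side face. Go closer and look again.

drive_tool([
  [-3.6,2.6,4.5,0,0,0,5.5],
  [-3.6,2.6,4.5,0,0,0,5.5],
  [-3.6,2.6,4.5,0,0,0,5.5],
  [-3.6,2.6,4.5,0,0,0,5.5],
])

```text
t: 2.12
tool_pos: [0.5235, 0.0147, 0.1545]
orientation: [2.161, 2.28, 0.002]
contact_force: [0.7, 0.1, 1.0]
finger_gap: 0.642
finger_force: 0.0
```

Run:
```python
from h import *
s=st();w=img("wrist");sd=img("side")
cv2.imwrite("pics/w2.png",np.vstack([cv2.resize(w[150:330,200:440],(560,420)),cv2.resize(sd[130:190,250:350],(560,168+12))]))
print(proj("side",[.524,.0065,.115]))
```

```text
t 2.12 p [0.523 0.015 0.155] x [-0.054  0.999  0.   ] z [ 0.001  0.    -1.   ] F [0.707 0.105 1.016] gap 54.8 ff 0.0 q [-0.053  0.309  1.721  0.     1.111 -0.107]
[294.571 164.798]
```

View pics/w2.png

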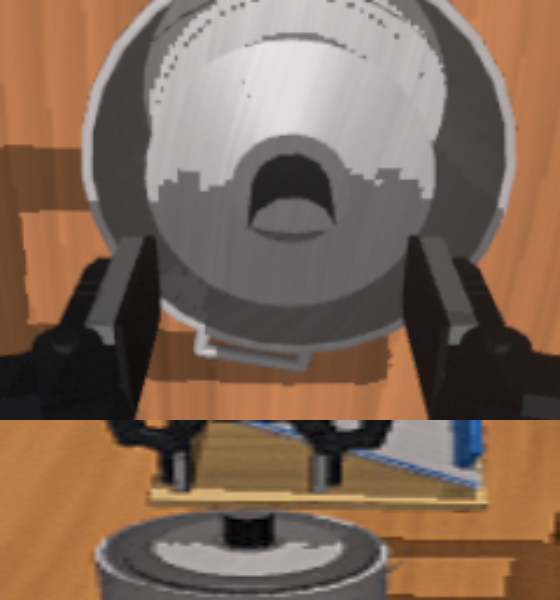

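Run:
```python
from h import *
s=st();print(wonz((324.7,243),.130,s), wonz((325,221.5),.09,s))
plan([.524,.009,.102],Rt(93),s)
```

```text
t 2.23 p [0.524 0.014 0.155] x [-0.053  0.999 -0.   ] z [ 0.002  0.    -1.   ] F [0.163 0.173 0.556] gap 54.9 ff 0.0 q [-0.053  0.309  1.721  0.     1.11  -0.107]
[0.525 0.015 0.13 ] [0.526 0.012 0.09 ]
shift cm [-0.531 -0.012  5.261] turn [0.002 0.    0.001] | 5.3 0.1
```

drive_tool([
  [-0.4,0,2.5,0,0,0,5.5],
  [-0.4,0,4.0,0,0,0,5.5],
  [-0.4,0,5.0,0,0,0,5.5],
  [-0.4,0,5.2,0,0,0,5.5],
  [-0.4,0,5.2,0,0,0,2.0],
  [-0.4,0,5.2,0,0,0,2.0],
  [-0.4,0,5.2,0,0,0,1.5],
  [-0.4,0,5.2,0,0,0,1.5],
  [-0.4,0,5.2,0,0,0,1.5],
], grip_force=50)

```text
t: 3.35
tool_pos: [0.5251, 0.0093, 0.1022]
orientation: [2.162, 2.277, 0.003]
contact_force: [1.8, 1.1, 4.5]
finger_gap: 0.267
finger_force: 49.5
```

Run:
```python
from h import *
s=st()
```

```text
t 3.35 p [0.525 0.009 0.102] x [-0.052  0.999 -0.   ] z [ 0.002 -0.    -1.   ] F [1.751 1.121 4.494] gap 22.8 ff 49.53555464744568 q [-0.063  0.373  1.783  0.     0.984 -0.115]
```

drive_tool([
  [0,0,-0.3,0,0,0,1.5],
  [0,0,-1.0,0,0,0,1.5],
  [0,0,-2.0,0,0,0,1.5],
  [0,0,-3.5,0,0,0,1.5],
  [0,0,-5.5,0,0,0,1.5],
  [0,0,-7.5,0,0,0,1.5],
  [0,0,-9.5,0,0,0,1.5],
  [0,0,-11,0,0,0,1.5],
  [0,0,-12,0,0,0,1.5],
  [0,0,-12,0,0,0,1.5],
], grip_force=60)

```text
t: 4.6
tool_pos: [0.5243, 0.0093, 0.2222]
orientation: [2.162, 2.278, 0.001]
contact_force: [-0.4, 0.2, -2.6]
finger_gap: 0.259
finger_force: 59.3
```

Run:
```python
from h import *
s=st();w=img("wrist");sd=img("side");cv2.imwrite("pics/w3.png",np.hstack([w[100:400,160:480],sd[20:320,180:500]]))
# geometry: lid origin in tool: z=+? TCP was .102 with lid origin .084 -> lid origin 18 mm ahead of TCP
O=np.array([.517,-.285,.082]);n=3.0
import numpy as np
M=R.from_euler("zy",[np.radians(n),-np.pi/6]).as_matrix()
Rg=M@np.c_[[0,1,0],[1,0,0],[0,0,-1]].astype(float)
d=.018
for b in ((.002,0,.06),(.002,0,.010),(.002,0,.002)):
    p=O+M@(np.array(b)+[0,0,d]);print(p);plan(p,Rg,s)
```

```text
t 4.6 p [0.524 0.009 0.222] x [-0.052  0.999 -0.   ] z [ 0.001 -0.    -1.   ] F [-0.392  0.165 -2.57 ] gap 22.1 ff 59.30699586868286 q [-0.063  0.243  1.624 -0.     1.273 -0.115]
[ 0.48  -0.285  0.151]
shift cm [-29.15   -5.987   7.164] turn [-0.522 -0.027 -0.   ] | 30.6 29.9
[ 0.505 -0.285  0.107]
shift cm [-29.279  -3.496  11.498] turn [-0.522 -0.027 -0.   ] | 31.6 29.9
[ 0.509 -0.285  0.1  ]
shift cm [-29.299  -3.098  12.191] turn [-0.522 -0.027 -0.   ] | 31.9 29.9
```

View pics/w3.png

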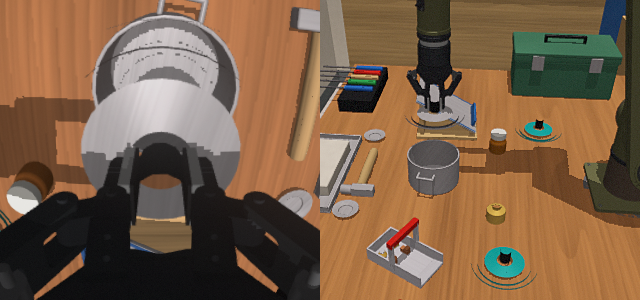

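The wrist and side crops show the steel lid held level in the fingers, and the pot open at its place (side crop (433, 165)). Moving to the stand.

drive_tool([
  [-0.9,-0.2,0,0,0,0,1.5],
  [-2.9,-0.6,0.4,-0.04,-0.002,0,1.5],
  [-5.8,-1.2,1.0,-0.1,-0.005,0,1.5],
  [-9.3,-1.9,1.8,-0.16,-0.008,0,1.5],
  [-13.1,-2.7,2.8,-0.23,-0.012,0,1.5],
  [-16.9,-3.5,3.8,-0.3,-0.015,0,1.5],
  [-20.7,-4.2,4.8,-0.37,-0.019,0,1.5],
  [-24.2,-4.9,5.7,-0.44,-0.022,0,1.5],
  [-27.1,-5.5,6.4,-0.49,-0.025,0,1.5],
  [-29.2,-6.0,7.0,-0.522,-0.027,0,1.5],
])

```text
t: 5.95
tool_pos: [0.4776, -0.287, 0.1503]
orientation: [1.874, 1.971, 0.5]
contact_force: [-0.0, 0.4, -2.4]
finger_gap: 0.262
finger_force: 59.3
```

drive_tool([
  [0,0,0,0,0,0,1.5],
  [0,0,0,0,0,0,1.5],
])

```text
t: 6.2
tool_pos: [0.4787, -0.2849, 0.151]
orientation: [1.874, 1.973, 0.501]
contact_force: [-0.6, 0.8, -2.6]
finger_gap: 0.259
finger_force: 59.3
```

```bash
cat >> h.py <<'E'
O=np.array([.517,-.285,.082]);M=R.from_euler("zy",[np.radians(3),-np.pi/6]).as_matrix()
Rg=M@np.c_[[0,1,0],[1,0,0],[0,0,-1]].astype(float)
def bst(d=.018):
    s=st();p=s['tool_pos']+R.from_rotvec(s['orientation']).as_matrix()[:,2]*d
    print("lid on board",M.T@(p-O)*1e3,"F board",M.T@s['contact_force']);return s
E
python3 - <<'E'
from h import *
s=bst();plan(O+M@np.array([.002,0,.010+.018]),Rg,s)
for n in("side","top"):
  im=img(n);cv2.imwrite(f"pics/{n}4.png",im)
im=cv2.imread("pics/side4.png");print(blobs(im,(100,100,40),(125,255,255),(270,90,345,165))[:2])
w=img("wrist")
a=cv2.imread("pics/side4.png")[60:210,240:400];b=cv2.imread("pics/top4.png")[120:240,400:520]
cv2.imwrite("pics/v4.png",np.vstack([np.hstack([cv2.resize(a,(400,375)),cv2.resize(b,(375,375))]),np.hstack([cv2.resize(w,(360,225)),np.zeros((225,415,3),np.uint8)])]))
E
```

```text
t 6.2 p [ 0.479 -0.285  0.151] x [-0.045  0.999 -0.024] z [ 0.498  0.001 -0.867] F [-0.604  0.801 -2.569] gap 22.1 ff 59.33303475379944 q [-0.874  0.239  2.014  0.681  0.653 -1.427]
lid on board [ 1.248  0.068 60.926] F board [-1.763  0.895 -1.923]
shift cm [-0.011  0.083  5.092] turn [-0.002 -0.001 -0.001] | 5.1 0.2
[(np.int32(100), array([333., 134.]), [[331.0, 123.0], [335.0, 123.0], [335.0, 145.0], [331.0, 145.0]]), (np.int32(31), array([292.4, 128.8]), [[277.70001220703125, 121.5999984741211], [278.20001220703125, 120.69999694824219], [306.20001220703125, 135.5], [305.79998779296875, 136.39999389648438]])]
```

View pics/v4.png

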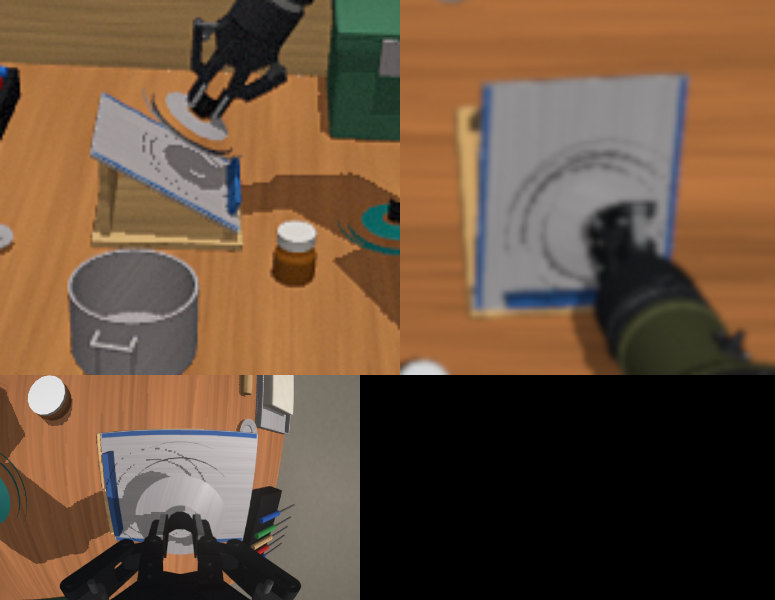

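The lid hangs parallel above the slope, the blue ledge low at side (333,134). Lower it, kept slightly uphill of the ledge.

drive_tool([
  [0,0.2,0.5,0,0,0,1.5],
  [0,0.4,1.5,0,0,0,1.5],
  [0,0.6,2.7,0,0,0,1.5],
  [0,0.6,3.8,0,0,0,1.5],
  [0,0.6,4.6,0,0,0,1.5],
  [0,0.6,5.1,0,0,0,1.5],
  [0,0.6,5.3,0,0,0,1.5],
  [0,0.6,5.4,0,0,0,1.5],
])

```text
t: 7.35
tool_pos: [0.5114, -0.2851, 0.1077]
orientation: [1.872, 1.972, 0.501]
contact_force: [-1.2, -0.6, -2.2]
finger_gap: 0.262
finger_force: 59.3
```

```bash
python3 -c "
from h import *
bst()"
```

```text
t 7.35 p [ 0.511 -0.285  0.108] x [-0.045  0.999 -0.026] z [ 0.499  0.    -0.866] F [-1.241 -0.563 -2.228] gap 22.3 ff 59.332873821258545 q [-0.816  0.339  2.021  0.78   0.544 -1.499]
lid on board [ 7.927 -0.562  7.044] F board [-2.216 -0.448 -1.309]
```

Creep down 2 mm steps to the slope until the force shows contact.

drive_tool([
  [0,0,0.2,0,0,0,1.5],
  [0,0,0.3,0,0,0,1.5],
  [0,0,0.4,0,0,0,1.5],
  [0,0,0.4,0,0,0,1.5],
])

```text
t: 7.85
tool_pos: [0.5133, -0.2851, 0.1042]
orientation: [1.872, 1.972, 0.501]
contact_force: [0.2, -0.2, -2.9]
finger_gap: 0.26
finger_force: 59.3
```

```bash
python3 -c "
from h import *
bst()"
```

```text
t 7.85 p [ 0.513 -0.285  0.104] x [-0.045  0.999 -0.026] z [ 0.499  0.    -0.866] F [ 0.235 -0.188 -2.867] gap 22.2 ff 59.33227479457855 q [-0.813  0.347  2.022  0.789  0.536 -1.507]
lid on board [ 7.916 -0.483  3.063] F board [-1.238 -0.123 -2.601]
```

drive_tool([
  [0,0,0.1,0,0,0,1.5],
  [0,0,0.2,0,0,0,1.5],
  [0,0,0.2,0,0,0,1.5],
])

```text
t: 8.22
tool_pos: [0.5144, -0.2852, 0.1027]
orientation: [1.872, 1.972, 0.501]
contact_force: [-2.2, -0.6, 0.8]
finger_gap: 0.261
finger_force: 59.8
```

```bash
python3 -c "
from h import *
bst()"
```

```text
t 8.22 p [ 0.514 -0.285  0.103] x [-0.045  0.999 -0.026] z [ 0.499 -0.    -0.866] F [-2.189 -0.597  0.775] gap 22.2 ff 59.79861795902252 q [-0.811  0.35   2.022  0.794  0.532 -1.512]
lid on board [ 8.031 -0.654  1.213] F board [-1.538 -0.517  1.766]
```

drive_tool([
  [0,-0.1,0,0,0,0,1.5],
  [0,-0.2,0,0,0,0,1.5],
  [0,-0.3,0,0,0,0,1.5],
  [0,-0.4,0,0,0,0,1.5],
  [0,-0.5,0,0,0,0,1.5],
  [0,-0.6,0,0,0,0,1.5],
  [0,-0.6,0,0,0,0,1.5],
])

```text
t: 9.1
tool_pos: [0.509, -0.2854, 0.0994]
orientation: [1.872, 1.972, 0.501]
contact_force: [-1.4, 0.5, 1.9]
finger_gap: 0.254
finger_force: 59.8
```

```bash
python3 -c "
from h import *
bst()"
```

```text
t 9.1 p [ 0.509 -0.285  0.099] x [-0.045  0.999 -0.026] z [ 0.499  0.    -0.867] F [-1.361  0.516  1.856] gap 21.7 ff 59.82086777687073 q [-0.82   0.352  2.033  0.81   0.528 -1.538]
lid on board [ 1.726 -0.446  1.053] F board [-0.224  0.529  2.288]
```

drive_tool([
  [0,-0.1,0,0,0,0,1.5],
  [0,-0.2,0,0,0,0,1.5],
  [0,-0.2,0,0,0,0,1.5],
])

```text
t: 9.48
tool_pos: [0.5073, -0.2854, 0.0984]
orientation: [1.872, 1.972, 0.501]
contact_force: [-1.9, -0.1, 1.5]
finger_gap: 0.262
finger_force: 59.8
```

```bash
python3 -c "
from h import *
bst()"
```

```text
t 9.47 p [ 0.507 -0.285  0.098] x [-0.045  0.999 -0.026] z [ 0.499  0.    -0.867] F [-1.89  -0.116  1.547] gap 22.4 ff 59.826709628105164 q [-0.824  0.353  2.037  0.816  0.527 -1.547]
lid on board [-0.27  -0.424  1.045] F board [-0.869 -0.071  2.285]
```

Not yet at the ledge; continue 1–2 mm at a time.

drive_tool([
  [0,-0.1,0,0,0,0,1.5],
  [0,-0.2,0,0,0,0,1.5],
  [0,-0.2,0,0,0,0,1.5],
])

```text
t: 9.85
tool_pos: [0.5055, -0.2856, 0.0974]
orientation: [1.872, 1.972, 0.501]
contact_force: [-1.3, -0.3, 1.1]
finger_gap: 0.258
finger_force: 59.8
```

drive_tool([
  [0,-0.1,0,0,0,0,1.5],
  [0,-0.1,0,0,0,0,1.5],
])

```text
t: 10.1
tool_pos: [0.5048, -0.2856, 0.0969]
orientation: [1.872, 1.972, 0.501]
contact_force: [-2.1, -0.1, 1.9]
finger_gap: 0.26
finger_force: 59.8
```

drive_tool([
  [0,-0.1,0,0,0,0,1.5],
  [0,-0.1,0,0,0,0,1.5],
])

```text
t: 10.35
tool_pos: [0.5039, -0.2857, 0.0964]
orientation: [1.872, 1.972, 0.501]
contact_force: [-1.8, 0.1, 2.4]
finger_gap: 0.264
finger_force: 59.8
```

```bash
python3 -c "
from h import *
bst()"
```

```text
t 10.35 p [ 0.504 -0.286  0.096] x [-0.045  0.999 -0.026] z [ 0.499  0.    -0.867] F [-1.768  0.056  2.388] gap 22.6 ff 59.82868194580078 q [-0.83   0.354  2.044  0.827  0.524 -1.565]
lid on board [-4.219 -0.454  1.06 ] F board [-0.334  0.073  2.952]
```

drive_tool([
  [0,-0.1,0,0,0,0,1.5],
  [0,-0.1,0,0,0,0,1.5],
])

```text
t: 10.6
tool_pos: [0.503, -0.2857, 0.0959]
orientation: [1.872, 1.972, 0.501]
contact_force: [-2.2, 0.4, 2.0]
finger_gap: 0.259
finger_force: 59.8
```

drive_tool([
  [0,-0.1,0,0,0,0,1.5],
  [0,-0.1,0,0,0,0,1.5],
])

```text
t: 10.85
tool_pos: [0.5021, -0.2858, 0.0954]
orientation: [1.872, 1.972, 0.501]
contact_force: [-1.1, -0.1, 1.5]
finger_gap: 0.26
finger_force: 59.8
```

drive_tool([
  [0,-0.1,0,0,0,0,1.5],
  [0,-0.1,0,0,0,0,1.5],
])

```text
t: 11.1
tool_pos: [0.5012, -0.2858, 0.0949]
orientation: [1.872, 1.972, 0.501]
contact_force: [-2.3, 0.5, 2.9]
finger_gap: 0.26
finger_force: 59.8
```

```bash
python3 -c "
from h import *
bst()"
```

```text
t 11.1 p [ 0.501 -0.286  0.095] x [-0.045  0.999 -0.026] z [ 0.499  0.    -0.867] F [-2.343  0.548  2.912] gap 22.2 ff 59.828558564186096 q [-0.835  0.355  2.049  0.835  0.522 -1.579]
lid on board [-7.239 -0.415  1.057] F board [-0.543  0.577  3.693]
```

drive_tool([
  [0,-0.1,0,0,0,0,1.5],
  [0,-0.1,0,0,0,0,1.5],
])

```text
t: 11.35
tool_pos: [0.5004, -0.2858, 0.0944]
orientation: [1.872, 1.972, 0.501]
contact_force: [-1.1, 0.1, 1.8]
finger_gap: 0.262
finger_force: 59.8
```

drive_tool([
  [0,-0.1,0,0,0,0,1.5],
  [0,-0.1,0,0,0,0,1.5],
])

```text
t: 11.6
tool_pos: [0.4995, -0.2859, 0.0939]
orientation: [1.872, 1.972, 0.501]
contact_force: [-1.3, 0.3, 1.3]
finger_gap: 0.262
finger_force: 59.8
```

drive_tool([
  [0,-0.1,0,0,0,0,1.5],
  [0,-0.1,0,0,0,0,1.5],
])

```text
t: 11.85
tool_pos: [0.4987, -0.286, 0.0934]
orientation: [1.872, 1.972, 0.501]
contact_force: [-1.4, -0.1, 1.7]
finger_gap: 0.259
finger_force: 59.8
```

Run:
```python
from h import *
bst()
w=img("wrist");sd=img("side");cv2.imwrite("pics/v5.png",np.hstack([cv2.resize(w[150:330,140:400],(390,270)),cv2.resize(sd[90:170,260:360],(400,320))[:270]]))
```

```text
t 11.85 p [ 0.499 -0.286  0.093] x [-0.045  0.999 -0.026] z [ 0.499  0.    -0.867] F [-1.362 -0.102  1.714] gap 22.1 ff 59.82798993587494 q [-0.839  0.356  2.055  0.844  0.52  -1.593]
lid on board [-10.24   -0.425   1.05 ] F board [-0.327 -0.085  2.165]
```

View pics/v5.png

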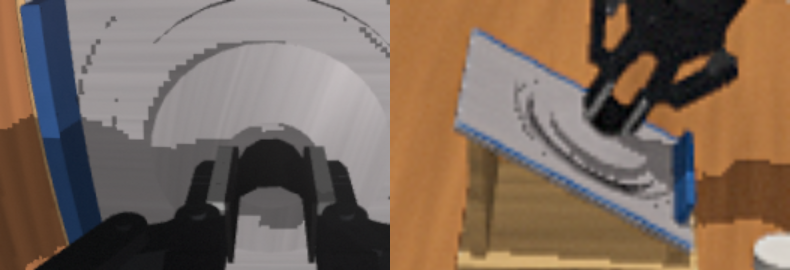

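Wrist crop: lid disc's left edge at (152,135) and the blue ledge's inner edge at about (80,130): a gap is still visible. Measuring it in board coordinates.

Run:
```python
from h import *
s=bst()
def wb(uv,z):
    o,d=wray(uv,s);o=M.T@(o-O);d=M.T@d;return (o+d*(z-o[2])/d[2])*1e3
f=lambda x,y:(x/1.5+140,y/1.5+150)
print("disc left z10,z15",wb(f(152,135),.01),wb(f(152,135),.015),"disc top",wb(f(275,42),.01))
print("ledge face top",wb(f(52,0),.023),wb(f(62,120),.023),"foot",wb(f(78,125),0),wb(f(98,220),0),wb(f(62,0),0))
```

```text
t 11.95 p [ 0.499 -0.286  0.093] x [-0.045  0.999 -0.026] z [ 0.499  0.    -0.867] F [-1.762  0.08   0.943] gap 22.1 ff 59.82850670814514 q [-0.839  0.356  2.055  0.844  0.52  -1.593]
lid on board [-10.224  -0.42    1.053] F board [-1.049  0.135  1.698]
disc left z10,z15 [-55.584   8.774  10.   ] [-54.126  11.217  15.   ] disc top [-9.911 44.084 10.   ]
ledge face top [-82.696  62.514  23.   ] [-85.089  19.944  23.   ] foot [-90.19    7.463   0.   ] [-89.512 -40.097   0.   ] [-90.144  58.878   0.   ]
```

drive_tool([
  [0,-0.1,0,0,0,0,1.5],
  [0,-0.15,0,0,0,0,1.5],
])

```text
t: 12.2
tool_pos: [0.498, -0.2861, 0.0932]
orientation: [1.871, 1.971, 0.502]
contact_force: [1.8, 1.5, 3.4]
finger_gap: 0.262
finger_force: 59.9
```

drive_tool([
  [0,-0.1,0,0,0,0,1.5],
  [0,-0.1,0,0,0,0,1.5],
])

```text
t: 12.45
tool_pos: [0.4979, -0.2863, 0.0932]
orientation: [1.871, 1.97, 0.503]
contact_force: [6.0, 2.1, 4.7]
finger_gap: 0.261
finger_force: 59.8
```

drive_tool([
  [0,-0.1,0,0,0,0,1.5],
  [0,-0.1,0,0,0,0,1.5],
])

```text
t: 12.7
tool_pos: [0.4978, -0.2866, 0.0932]
orientation: [1.87, 1.969, 0.504]
contact_force: [7.6, 2.9, 4.4]
finger_gap: 0.262
finger_force: 59.8
```

```bash
python3 -c "
from h import *
bst()"
```

```text
t 12.7 p [ 0.498 -0.287  0.093] x [-0.045  0.999 -0.026] z [ 0.502  0.    -0.865] F [7.593 2.87  4.396] gap 22.4 ff 59.76803183555603 q [-0.844  0.357  2.058  0.857  0.52  -1.609]
lid on board [-11.006  -0.987   1.283] F board [8.912 2.407 0.011]
```

drive_tool([
  [0,0.15,0,0,0,0,1.5],
  [0,0.18,0.05,0,0,0,1.5],
  [0,0.18,0.05,0,0,0,1.5],
], grip_force=20)

```text
t: 13.08
tool_pos: [0.4982, -0.2868, 0.0929]
orientation: [1.871, 1.97, 0.501]
contact_force: [1.8, 0.8, 4.6]
finger_gap: 0.265
finger_force: 60.2
```

```bash
python3 -c "
from h import *
bst()"
```

```text
t 13.07 p [ 0.498 -0.287  0.093] x [-0.045  0.999 -0.027] z [ 0.5   -0.001 -0.866] F [1.771 0.757 4.559] gap 22.6 ff 60.167632699012756 q [-0.842  0.357  2.056  0.851  0.518 -1.602]
lid on board [-10.907  -1.203   0.812] F board [3.848 0.556 3.062]
```

drive_tool([
  [0,0,0,0,0,0,2.4],
  [0,0,0,0,0,0,2.8],
  [0,0,0,0,0,0,3.5],
  [0,0,0,0,0,0,4.5],
  [0,0,0,0,0,0,5.5],
  [0,0,0,0,0,0,5.5],
  [0,0,0,0,0,0,5.5],
])

```text
t: 13.95
tool_pos: [0.4976, -0.2861, 0.0922]
orientation: [1.872, 1.972, 0.501]
contact_force: [-0.2, 0.1, -0.1]
finger_gap: 0.639
finger_force: 0.0
```

```bash
python3 -c "
from h import *
s=bst();cv2.imwrite('pics/w6.png',img('wrist'));cv2.imwrite('pics/s6.png',img('side'))"
```

```text
t 13.95 p [ 0.498 -0.286  0.092] x [-0.045  0.999 -0.026] z [ 0.499  0.    -0.866] F [-0.22   0.075 -0.145] gap 54.6 ff 0.0 q [-0.842  0.358  2.057  0.85   0.518 -1.602]
lid on board [-11.799  -0.455   0.557] F board [-0.259  0.089 -0.015]
```

drive_tool([
  [0,0,-0.5,0,0,0,5.5],
  [0,0,-1.5,0,0,0,5.5],
  [0,0,-3,0,0,0,5.5],
  [0,0,-5,0,0,0,5.5],
  [0,0,-8,0,0,0,5.5],
  [0,0,-11,0,0,0,5.5],
  [0,0,-13,0,0,0,5.5],
])

```text
t: 14.92
tool_pos: [0.4316, -0.2864, 0.207]
orientation: [1.871, 1.97, 0.499]
contact_force: [0.4, 0.2, 0.5]
finger_gap: 0.646
finger_force: 0.0
```

Run:
```python
from h import *
s=st();sd=img("side");t=img("top");w=img("wrist");cv2.imwrite("pics/v7.png",np.vstack([np.hstack([cv2.resize(sd[85:175,260:360],(400,360)),cv2.resize(t[125:225,190:290],(360,360))]),np.hstack([cv2.resize(w[100:400],(400,188)),np.zeros((188,360,3),np.uint8)])]))
H=np.array([.5615,.3107]);plan([*H,.22],Rt(63.3),s);plan([*H,.22],Rt(-116.7),s)
print(blobs(t,(0,150,90),(8,255,255),(205,130,270,205))[:1])
```

```text
t 14.93 p [ 0.432 -0.286  0.207] x [-0.044  0.999 -0.028] z [ 0.5   -0.002 -0.866] F [0.427 0.162 0.493] gap 55.2 ff 0.0 q [-0.972  0.111  1.994  0.601  0.816 -1.394]
shift cm [59.012 15.014  5.235] turn [ 0.518 -0.107  0.506] | 61.1 41.9
shift cm [59.012 15.014  5.235] turn [ 0.142  0.691 -2.546] | 61.1 151.4
[(np.int32(181), array([233.4, 162.9]), [[216.8000030517578, 157.3000030517578], [219.5, 152.10000610351562], [251.1999969482422, 168.6999969482422], [248.60000610351562, 173.89999389648438]])]
```

View pics/v7.png

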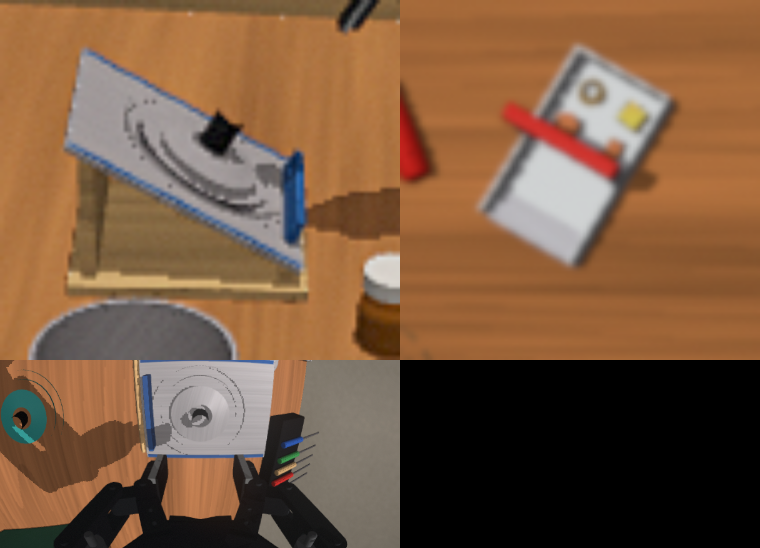

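The lid rests knob-up on the slope, plate edge at the blue ledge; scoop unmoved with four pieces at the back. While crossing to the scoop, I'll fit the arm's kinematics to check pour reach.

drive_tool([
  [59,15,5.2,0.518,-0.107,0.506,5.5],
  [59,15,5.2,0.518,-0.107,0.506,5.5],
  [59,15,5.2,0.518,-0.107,0.506,5.5],
  [59,15,5.2,0.518,-0.107,0.506,5.5],
  [59,15,5.2,0.518,-0.107,0.506,5.5],
  [59,15,5.2,0.518,-0.107,0.506,5.5],
  [59,15,5.2,0.518,-0.107,0.506,5.5],
  [59,15,5.2,0.518,-0.107,0.506,5.5],
  [59,15,5.2,0.518,-0.107,0.506,5.5],
  [59,15,5.2,0.518,-0.107,0.506,5.5],
])

```text
t: 16.32
tool_pos: [0.5376, 0.1998, 0.214]
orientation: [-2.672, -1.649, 0.002]
contact_force: [1.2, -0.6, -0.5]
finger_gap: 0.642
finger_force: 0.0
```

```bash
cat > kin.py <<'E'
import numpy as np
from scipy.optimize import least_squares
from scipy.spatial.transform import Rotation as R
P0=None
rz=lambda a:R.from_euler('z',a).as_matrix()
ry=lambda a:R.from_euler('y',a).as_matrix()
def fk(q,k):
    d,a,b,e,L,yo,y6=k
    A=rz(q[0]);p=A@[0,yo,d];A=A@ry(q[1]);p=p+A@[0,0,a];A=A@ry(q[2]);p=p+A@[e,0,b]
    A=A@rz(q[3])@ry(q[4])@rz(q[5]);p=p+A@[0,0,L];return p,A@rz(y6)
D=[([1.2555,.3076,1.5077,0,1.3284,-.0735],[.13747,.55757,.23036]),([.005,.233,1.708,-.001,1.201,-.041],[.498,.044,.197]),
([-.063,.373,1.783,0,.984,-.115],[.525,.009,.102]),([-.063,.243,1.624,0,1.273,-.115],[.524,.009,.222]),
([-.874,.239,2.014,.681,.653,-1.427],[.479,-.285,.151]),([-.844,.357,2.058,.857,.52,-1.609],[.498,-.287,.093]),([-.972,.111,1.994,.601,.816,-1.394],[.432,-.286,.207])]
g=least_squares(lambda k:np.r_[np.concatenate([fk(q,k)[0]-p for q,p in D]),(k[6]-np.pi/2)],[.3,.4,.4,0,.25,.04,np.pi/2])
K=g.x
E
python3 - <<'E'
from h import *
from kin import *
s=st();print("k",K,"res mm",np.abs(g.fun).max()*1e3)
p,A=fk(s['joints'],K);print(p-s['tool_pos'],A[:,0],A[:,1],A[:,2])
lo=np.array([-3.12,-1.05,.14,-1.42,.1,-2.68]);hi=np.array([3.12,2.28,2.33,4.57,2.73,2.68])
pot=np.array([.525,.009])
S=np.diag([1,1,1.])
for psi in (0,30,-27,60,90,-60,-90,150,180):
    q=s['joints'].copy();o=[];ok=1
    # scoop x along psi ; tool x az psi+90
    for th in range(0,61,5):
        a=np.radians(psi);sx=np.array([np.cos(a),np.sin(a),0]);t=np.radians(th)
        sxx=sx*np.cos(t)+np.array([0,0,np.sin(t)]);sz=-sx*np.sin(t)+np.array([0,0,np.cos(t)])
        m=np.r_[pot,.10-.0004*th]+.02*sx;P=m+.075*sxx+(.085-.019)*sz;Rm=Rt(psi+90,-th)
        f=lambda q:np.r_[fk(q,K)[0]-P,.2*R.from_matrix(fk(q,K)[1].T@Rm).as_rotvec()]
        r=least_squares(f,np.clip(q,lo+1e-3,hi-1e-3),bounds=(lo,hi));q=r.x;o.append(np.abs(r.fun).max())
    print(psi,"maxerr",np.round(o,3).max(),"endq",q,"margins",np.minimum(q-lo,hi-q).min())
E
```

```text
t 16.32 p [0.538 0.2   0.214] x [0.448 0.894 0.   ] z [-0.002  0.001 -1.   ] F [ 1.154 -0.618 -0.535] gap 54.9 ff 0.0 q [0.281 0.319 1.534 0.002 1.29  0.745]
k [0.191 0.648 0.416 0.109 0.372 0.042 1.571] res mm 0.35046139553346345
[ 0. -0. -0.] [0.448 0.894 0.   ] [ 0.894 -0.448 -0.002] [-0.002  0.001 -1.   ]
0 maxerr 0.043 endq [-0.127  0.138  2.33   2.588  0.182 -2.68 ] margins 4.440892098500626e-16
30 maxerr 0.009 endq [-0.691  0.359  2.33   1.561  0.941 -2.57 ] margins 4.440892098500626e-16
-27 maxerr 0.034 endq [ 0.44   0.264  2.205 -1.42   0.751  2.131] margins 2.220446049250313e-16
60 maxerr 0.0 endq [-0.73   0.487  2.047  1.1    1.257 -2.513] margins 0.16660206803377386
90 maxerr 0.0 endq [-0.606  0.616  1.691  0.792  1.601 -2.486] margins 0.1941205904092338
-60 maxerr 0.0 endq [ 0.578  0.495  2.023 -1.206  1.183  2.46 ] margins 0.2139765796143469
-90 maxerr 0.0 endq [ 0.494  0.624  1.668 -0.867  1.549  2.42 ] margins 0.2604552020106312
150 maxerr 0.028 endq [-0.236  0.838  1.139  0.322  2.177 -2.68 ] margins 4.440892098500626e-16
180 maxerr 0.078 endq [-0.014  0.893  1.033 -0.164  2.296  2.68 ] margins 4.440892098500626e-16
```

drive_tool([
  [10.9,-2.8,0,0,0,0,5.5],
  [10.9,-2.8,0,0,0,0,5.5],
  [10.9,-2.8,0,0,0,0,5.5],
  [10.9,-2.8,0,0,0,0,5.5],
])

```text
t: 16.82
tool_pos: [0.5609, 0.3072, 0.2139]
orientation: [-2.672, -1.65, 0.004]
contact_force: [0.1, -0.1, -0.1]
finger_gap: 0.648
finger_force: 0.0
```

Run:
```python
from h import *
s=st();w=img("wrist")
b=blobs(w,(0,150,70),(8,255,255),(150,100,500,400),60)[:3];print(b)
for x in b: print(wonz(x[1],.094,s),[wonz(c,.096,s)[:2] for c in x[2]])
plan([.5615,.3107,.069],Rt(63.3),s)
```

```text
t 16.82 p [0.561 0.307 0.214] x [ 0.448  0.894 -0.001] z [-0.003  0.    -1.   ] F [ 0.114 -0.13  -0.059] gap 55.3 ff 0.0 q [0.434 0.41  1.388 0.001 1.346 0.898]
[(np.int32(1543), array([317.8, 188.6]), [[307.79998779296875, 240.39999389648438], [312.5, 136.39999389648438], [327.8999938964844, 137.10000610351562], [323.20001220703125, 241.10000610351562]])]
[0.559 0.314 0.094] [array([0.529, 0.274]), array([0.576, 0.358]), array([0.588, 0.351]), array([0.541, 0.267])]
shift cm [ 0.36  -0.068 14.485] turn [-0.003  0.001  0.002] | 14.5 0.2
```

drive_tool([
  [0.4,-0.25,3,0,0,0.025,5.5],
  [0.4,-0.25,7,0,0,0.025,5.5],
  [0.4,-0.25,11,0,0,0.025,5.5],
  [0.4,-0.25,13.5,0,0,0.025,5.5],
  [0.4,-0.25,14.4,0,0,0.025,5.5],
  [0.4,-0.25,14.5,0,0,0.025,4],
  [0.4,-0.25,14.5,0,0,0.025,2.5],
  [0.4,-0.25,14.5,0,0,0.025,1.5],
  [0.4,-0.25,14.5,0,0,0.025,0.8],
  [0.4,-0.25,14.5,0,0,0.025,0.8],
], grip_force=30)

```text
t: 18.12
tool_pos: [0.5619, 0.3129, 0.0717]
orientation: [-2.693, -1.615, -0.004]
contact_force: [-1.9, -0.4, 5.9]
finger_gap: 0.158
finger_force: 31.4
```

drive_tool([
  [0,0,0,0,0,0,0.5],
  [0,0,0,0,0,0,0.5],
], grip_force=80)

```text
t: 18.38
tool_pos: [0.5621, 0.3129, 0.0719]
orientation: [-2.693, -1.615, -0.005]
contact_force: [-1.0, -1.0, 5.8]
finger_gap: 0.145
finger_force: 79.2
```

Run:
```python
from h import *
s=st()
```

```text
t 18.38 p [0.562 0.313 0.072] x [0.471 0.882 0.003] z [ 0.002  0.003 -1.   ] F [-0.991 -0.965  5.825] gap 12.3 ff 79.17981505393982 q [0.441 0.543 1.55  0.002 1.045 0.93 ]
```

drive_tool([
  [0,0,-0.2,0,0,0,0.5],
  [0,0,-0.6,0,0,0,0.5],
  [0,0,-1.3,0,0,0,0.5],
  [0,0,-2.5,0,0,0,0.5],
  [0,0,-4.2,0,0,0,0.5],
  [0,0,-6.2,0,0,0,0.5],
  [0,0,-8.2,0,0,0,0.5],
  [0,0,-10,0,0,0,0.5],
  [0,0,-11.3,0,0,0,0.5],
  [0,0,-12,0,0,0,0.5],
])

```text
t: 19.62
tool_pos: [0.5617, 0.3123, 0.1918]
orientation: [-2.693, -1.615, -0.004]
contact_force: [0.3, -0.7, -4.6]
finger_gap: 0.144
finger_force: 78.1
```

```bash
cat >> h.py <<'E'
pot=np.array([.525,.009])
def pour(psi,th,d=.02,mz=.10,grip=.085-.0165):
    # grip: TCP height over the mouth along scoop z
    a=np.radians(psi);sx=np.array([np.cos(a),np.sin(a),0]);t=np.radians(th);Z=np.array([0,0,1.])
    return np.r_[pot,mz]+d*sx+.075*(sx*np.cos(t)+Z*np.sin(t))+grip*(-sx*np.sin(t)+Z*np.cos(t)),Rt(psi+90,-th)
E
python3 - <<'E'
from h import *
s=st()
for psi in (-80,):
    p,r=pour(psi,0,mz=.135);print(p);sh,rv=plan(p,r,s)
    w=np.array([0,.01,.03,.06,.1,.15,.21,.275,.345,.42,.5,.58,.655,.725,.79,.85,.9,.94,.97,.99,1])
sd=img("side");t=img("top")
print("brass/copper top",blobs(t,(8,80,70),(35,255,255),(215,110,280,200),8)[:6])
E
```

```text
t 19.62 p [0.562 0.312 0.192] x [0.471 0.882 0.003] z [ 0.001  0.003 -1.   ] F [ 0.288 -0.67  -4.57 ] gap 12.3 ff 78.0596923828125 q [0.441 0.428 1.415 0.002 1.296 0.931]
[ 0.541 -0.085  0.204]
shift cm [-35.955  16.917  -1.275] turn [-0.001 -0.003  0.906] | 39.8 51.9
brass/copper top [(np.int32(3045), array([260.6, 148.3]), [[221.0, 110.0], [279.0, 110.0], [279.0, 199.0], [221.0, 199.0]]), (np.int32(449), array([227. , 178.6]), [[215.0, 125.0], [242.0, 125.0], [242.0, 199.0], [215.0, 199.0]]), (np.int32(292), array([231. , 152.7]), [[211.8000030517578, 111.30000305175781], [215.10000610351562, 110.0], [250.0, 194.0], [246.6999969482422, 195.39999389648438]]), (np.int32(49), array([247.7, 148. ]), [[243.0, 148.0], [247.5, 143.5], [252.5, 148.5], [248.0, 153.0]]), (np.int32(19), array([242.2, 157.9]), [[240.0, 156.0], [244.0, 156.0], [244.0, 160.0], [240.0, 160.0]]), (np.int32(12), array([236.3, 142.7]), [[233.5, 143.39999389648438], [238.0, 140.0], [239.39999389648438, 141.89999389648438], [235.0, 145.3000030517578]])]
```

drive_tool([
  [-0.5,0.25,0,0,0,0.014,0.5],
  [-1.8,0.85,-0.1,0,0,0.045,0.5],
  [-3.8,1.8,-0.1,0,0,0.095,0.5],
  [-6.3,3.0,-0.2,0,0,0.16,0.5],
  [-9.0,4.2,-0.3,0,0,0.227,0.5],
  [-11.7,5.5,-0.4,0,0,0.294,0.5],
  [-14.2,6.7,-0.5,0,0,0.358,0.5],
  [-16.2,7.6,-0.6,0,0,0.408,0.5],
  [-17.5,8.2,-0.6,0,0,0.44,0.5],
  [-18,8.5,-0.6,0,0,0.453,0.5],
])

```text
t: 20.98
tool_pos: [0.5514, 0.1124, 0.196]
orientation: [-2.987, -0.966, -0.0]
contact_force: [0.2, -0.2, -4.4]
finger_gap: 0.143
finger_force: 78.1
```

Run:
```python
from h import *
s=st()
p,r=pour(-80,0,mz=.125);sh,rv=plan(p,r,s)
```

```text
t 20.98 p [0.551 0.112 0.196] x [0.811 0.585 0.001] z [-0.001  0.002 -1.   ] F [ 0.153 -0.212 -4.376] gap 12.2 ff 78.08216214179993 q [0.125 0.319 1.583 0.002 1.239 1.069]
shift cm [-12.328  15.392   0.207] turn [-0.002 -0.     0.451] | 19.7 25.8
```

drive_tool([
  [-0.4,0.5,0,0,0,0.014,0.5],
  [-1.2,1.5,0,0,0,0.045,0.5],
  [-2.6,3.2,0,0,0,0.095,0.5],
  [-4.3,5.4,0,0,0,0.158,0.5],
  [-6.2,7.7,0,0,0,0.226,0.5],
  [-8.0,10.0,0,0,0,0.293,0.5],
  [-9.7,12.2,0,0,0,0.356,0.5],
  [-11.1,13.9,0,0,0,0.406,0.5],
  [-12.0,14.9,0,0,0,0.438,0.5],
  [-12.3,15.4,0,0,0,0.451,0.5],
])

```text
t: 22.22
tool_pos: [0.5421, -0.084, 0.1955]
orientation: [-3.127, -0.274, 0.001]
contact_force: [0.0, -0.3, -4.5]
finger_gap: 0.143
finger_force: 78.1
```

Run:
```python
from h import *
s=st();t=img("top");w=img("wrist")
for th,mz in ((6,.117),(14,.108),(22,.10),(30,.093),(38,.088),(46,.084),(52,.082)):
    print(th);plan(*pour(-80,th,mz=mz),s)
# check pot rim
print(proj("top",[.525,.009,.09]))
```

```text
t 22.23 p [ 0.542 -0.084  0.196] x [ 0.985  0.174 -0.   ] z [-0.001  0.002 -1.   ] F [ 0.001 -0.32  -4.491] gap 12.2 ff 78.13209414482117 q [-0.232  0.301  1.613  0.002  1.229  1.163]
6
shift cm [-0.072 -0.714  0.259] turn [-0.107  0.     0.   ] | 0.8 6.1
14
shift cm [-0.072 -1.837  0.297] turn [-0.246  0.     0.   ] | 1.9 14.1
22
shift cm [-0.071 -3.069  0.4  ] turn [-0.386  0.     0.001] | 3.1 22.1
30
shift cm [-0.07  -4.386  0.581] turn [-0.526  0.     0.001] | 4.4 30.1
38
shift cm [-0.07  -5.763  0.751] turn [-0.665  0.     0.001] | 5.8 38.1
46
shift cm [-0.069 -7.173  1.016] turn [-0.805  0.     0.001] | 7.2 46.1
52
shift cm [-0.068 -8.235  1.244] turn [-0.91   0.     0.001] | 8.3 52.1
[346.541 178.108]
```

drive_tool([
  [0,-0.35,0.15,-0.053,0,0,0.5],
  [0,-1.0,0.27,-0.142,0,0,0.5],
  [0,-1.84,0.3,-0.246,0,0,0.5],
  [0,-2.76,0.37,-0.351,0,0,0.5],
  [0,-3.73,0.49,-0.456,0,0,0.5],
  [0,-4.73,0.62,-0.561,0,0,0.5],
  [0,-5.76,0.75,-0.665,0,0,0.5],
  [0,-6.64,0.92,-0.752,0,0,0.5],
  [0,-7.53,1.1,-0.84,0,0,0.5],
  [0,-8.24,1.24,-0.91,0,0,0.5],
])

```text
t: 23.58
tool_pos: [0.5282, 0.0002, 0.1827]
orientation: [2.227, 0.198, 0.099]
contact_force: [0.5, -0.3, -3.9]
finger_gap: 0.147
finger_force: 78.9
```

drive_tool([
  [0,0,0,0,0,0,0.5],
  [0,0,0,0,0,0,0.5],
  [0,0,0,0,0,0,0.5],
  [0,0,0,0,0,0,0.5],
  [0,0,0,0,0,0,0.5],
  [0,0,0,0,0,0,0.5],
])

```text
t: 24.32
tool_pos: [0.5279, -0.0027, 0.1835]
orientation: [2.227, 0.196, 0.096]
contact_force: [-1.4, 0.6, -3.0]
finger_gap: 0.147
finger_force: 78.9
```

Run:
```python
from h import *
s=st();cv2.imwrite("pics/w8.png",img("wrist"));cv2.imwrite("pics/s8.png",img("side"))
plan(*pour(-80,59,mz=.082),s);plan(*pour(-80,0,mz=.125),s)
```

```text
t 24.32 p [ 0.528 -0.003  0.184] x [0.985 0.175 0.   ] z [ 0.138 -0.776 -0.615] F [-1.387  0.65  -3.047] gap 12.6 ff 78.93086671829224 q [ 0.463  0.49   1.777 -0.887  1.346  2.286]
shift cm [-0.078 -0.897 -0.832] turn [-0.122 -0.001  0.001] | 1.2 7.0
shift cm [-0.089  5.896  5.929] turn [ 0.908 -0.001  0.001] | 8.4 52.0
```

drive_tool([
  [0,-0.5,-0.4,-0.06,0,0,0.5],
  [0,-0.9,-0.8,-0.12,0,0,0.5],
  [0,-0.9,-0.8,-0.12,0,0,0.5],
  [0,-0.9,-0.8,-0.12,0,0,0.5],
  [0,-0.9,-0.8,-0.12,0,0,0.5],
])

```text
t: 25.05
tool_pos: [0.5259, 0.0089, 0.1816]
orientation: [2.108, 0.185, 0.106]
contact_force: [-0.4, -0.2, -2.1]
finger_gap: 0.15
finger_force: 79.0
```

Run:
```python
from h import *
s=st()
for th,mz in ((50,.09),(40,.10),(30,.11),(20,.12),(10,.13),(0,.14)):plan(*pour(-80,th,mz=mz),s)
```

```text
t 25.05 p [0.526 0.009 0.182] x [0.985 0.175 0.001] z [ 0.15  -0.843 -0.517] F [-0.448 -0.195 -2.139] gap 12.8 ff 78.96710872650146 q [ 0.526  0.559  1.775 -0.949  1.425  2.386]
shift cm [-0.091  1.647  0.818] turn [ 0.155 -0.001  0.   ] | 1.8 8.9
shift cm [-0.092  3.348  1.857] turn [ 0.329 -0.001  0.   ] | 3.8 18.9
shift cm [-0.094  4.767  3.018] turn [ 0.504 -0.001  0.   ] | 5.6 28.9
shift cm [-0.096  5.886  4.252] turn [ 0.678 -0.001  0.   ] | 7.3 38.9
shift cm [-0.098  6.697  5.505] turn [ 0.853 -0.001  0.001] | 8.7 48.9
shift cm [-0.1    7.201  6.723] turn [ 1.027 -0.001  0.001] | 9.9 58.9
```

drive_tool([
  [0,0.8,0.4,0.08,0,0,0.5],
  [0,1.65,0.8,0.155,0,0,0.5],
  [0,2.5,1.35,0.242,0,0,0.5],
  [0,3.35,1.86,0.33,0,0,0.5],
  [0,4.77,3.02,0.504,0,0,0.5],
  [0,5.89,4.25,0.678,0,0,0.5],
  [0,6.7,5.5,0.853,0,0,0.5],
  [0,7.2,6.7,1.027,0,0,0.5],
  [0,7.2,6.7,1.027,0,0,0.5],
])

```text
t: 26.18
tool_pos: [0.5421, -0.0897, 0.209]
orientation: [3.127, 0.263, 0.001]
contact_force: [-1.1, -0.1, -2.7]
finger_gap: 0.15
finger_force: 78.9
```

Run:
```python
from h import *
s=st()
p=np.array([.5515,.113,.21]);sh,rv=plan(p,Rt(36),s)
```

```text
t 26.18 p [ 0.542 -0.09   0.209] x [0.986 0.167 0.   ] z [ 0.001 -0.003 -1.   ] F [-1.085 -0.082 -2.738] gap 12.8 ff 78.93497228622437 q [-0.239  0.289  1.593 -0.003  1.258  1.165]
shift cm [  4.313 -19.826  -0.16 ] turn [ 0.003  0.001 -0.46 ] | 20.3 26.4
```

drive_tool([
  [0.2,-1,0,0,0,-0.03,0.5],
  [0.8,-4,0,0,0,-0.1,0.5],
  [1.9,-8.5,0,0,0,-0.2,0.5],
  [3.0,-13.5,0,0,0,-0.31,0.5],
  [3.8,-17.5,0,0,0,-0.41,0.5],
  [4.3,-19.8,0,0,0,-0.46,0.5],
  [4.3,-19.8,0,0,0,-0.46,0.5],
])

```text
t: 27.05
tool_pos: [0.5479, 0.1229, 0.2077]
orientation: [2.979, 0.994, -0.003]
contact_force: [-0.3, -0.6, -2.9]
finger_gap: 0.148
finger_force: 79.0
```

Run:
```python
from h import *
s=st();t=img("top");w=img("wrist");cv2.imwrite("pics/t9.png",t);cv2.imwrite("pics/w9.png",w)
hs=cv2.cvtColor(t,cv2.COLOR_BGR2HSV)
print("in pot",blobs(t,(5,90,60),(35,255,255),(322,153,372,203),4))
print("pot mouth pix",proj("top",[.525,.009,.09]),"handles")
p=np.array([.562,.312,.16]);sh,rv=plan(p,Rt(62),s)
```

```text
t 27.05 p [0.548 0.123 0.208] x [ 0.8    0.601 -0.002] z [-0.001 -0.002 -1.   ] F [-0.278 -0.555 -2.936] gap 12.6 ff 78.96494507789612 q [ 0.147  0.308  1.568 -0.002  1.267  1.074]
in pot [(np.int32(96), array([366.6, 198.1]), [[357.0, 191.0], [371.0, 191.0], [371.0, 202.0], [357.0, 202.0]]), (np.int32(79), array([367.4, 156.9]), [[359.0, 153.0], [365.5, 147.0], [377.5, 160.0], [371.0, 166.0]]), (np.int32(70), array([324.3, 196.9]), [[322.0, 188.0], [328.0, 188.0], [328.0, 202.0], [322.0, 202.0]]), (np.int32(26), array([338.1, 197.1]), [[335.0, 195.0], [341.0, 195.0], [341.0, 199.0], [335.0, 199.0]])]
pot mouth pix [346.541 178.108] handles
shift cm [ 12.498 -14.272   4.731] turn [ 0.     0.002 -0.438] | 19.6 25.1
```

drive_tool([
  [0.6,-0.7,0,0,0,-0.03,0.5],
  [2.5,-2.9,0.3,0,0,-0.1,0.5],
  [5.3,-6.1,1.2,0,0,-0.2,0.5],
  [8.4,-9.6,2.5,0,0,-0.3,0.5],
  [11,-12.5,3.8,0,0,-0.39,0.5],
  [12.5,-14.3,4.7,0,0,-0.438,0.5],
  [12.5,-14.3,4.7,0,0,-0.438,0.5],
  [12.5,-14.3,4.7,0,0,-0.438,0.5],
])

```text
t: 28.15
tool_pos: [0.5655, 0.3067, 0.1608]
orientation: [2.698, 1.605, -0.002]
contact_force: [-0.6, -0.8, -3.4]
finger_gap: 0.148
finger_force: 79.0
```

Run:
```python
from h import *
s=st();t=img("top");w=img("wrist");cv2.imwrite("pics/t10.png",t);cv2.imwrite("pics/w10.png",w);cv2.imwrite("pics/s10.png",img("side"))
def show(n,roi,lo=(5,70,40)):
    print(n,[(int(a),c.tolist()) for a,c,_ in blobs(cv2.imread(f"pics/{n}.png"),lo,(38,255,255),roi,4)])
show("t10",(325,156,369,200));show("top4",(325,156,369,200))
c=t[158:198,327:367];print(cv2.resize(c,(0,0),fx=.5,fy=.5,interpolation=cv2.INTER_AREA)[:,:,2].astype(int)-cv2.resize(c,(0,0),fx=.5,fy=.5,interpolation=cv2.INTER_AREA)[:,:,0])
plan([.562,.313,.0725],Rt(61.9),s)
```

```text
t 28.15 p [0.565 0.307 0.161] x [ 0.477  0.879 -0.002] z [-0.    -0.002 -1.   ] F [-0.564 -0.755 -3.412] gap 12.7 ff 78.9545202255249 q [ 0.433  0.457  1.45  -0.002  1.236  0.931]
t10 [(69, [331.1, 187.0]), (28, [366.0, 197.0]), (27, [338.1, 196.9]), (23, [328.0, 176.9]), (21, [366.3, 157.7]), (21, [326.7, 197.3]), (20, [326.6, 157.7])]
top4 [(28, [366.0, 197.0]), (21, [366.3, 157.7]), (21, [326.7, 197.3]), (19, [326.5, 157.7])]
[[ 46   9   1   1   1   1   0   1   1   1   1   1   1   1   0   0   0   2
   13  52]
 [ 11   1   0   1   1   2   2   1   2   1   2   2   2   1   2   1   1   0
    1  13]
 [  2   1   1   2   2   3   2   2   2   2   2   2   1   2   2   2   1   1
    1   2]
 [  1   0   1   2   2   2   1   1   2   2   2   1   3   1   2   1   2   1
    1   1]
 [  0   1   1   2   2   2   2   1   2   1   1   1   2   2   2   1   2   2
    2   1]
 [  1   1   1   2   2   2   2   2   2   2   1   2   2   1   1   2   1   2
    2   1]
 [  1   2   2   2   3   2   2   2   2   1   2   2   1   1   2   3   2   3
    2   2]
 [ 14   7   2   2   2   2   1   1   1   1   2   2   2   2   2   2   2   
[... 403 characters left out ...]
  2   1   2   1   2   3
    1   2]
 [ 53 108 112  73  13   3   2   2   2   2   2   2   2   2   1   2   2   1
    1   1]
 [ 13  53  80  31   4   3   1   1   2   3   2   2   1   2   1   2   2   1
    1   1]
 [ 14  34  65  40   7   2   1   2   2   2   2   2   1   1   2   1   1   1
    2   2]
 [ 32  72  99  73  19   2   1   2   2   2   2   2   2   1   1   2   1   1
    2   1]
 [ 13  41  58  30  15   6   3   1   2   2   1   2   1   1   2   2   1   1
    2   3]
 [  5   4   5   5  42  70  35   9   1   3   1   1   1   2   2   2   1   2
    2  16]
 [ 30   2   2  10  85 125 114  45   3   2   1   2   2   1   3   2   2   2
   12  46]]
shift cm [ 0.403 -0.614  8.832] turn [ 0.001  0.002 -0.007] | 8.9 0.4
```

Four separate coloured blobs are in the pot at top (328,177), (331,183), (331,190), (338,197). Setting the scoop down.

drive_tool([
  [0.1,-0.1,0.8,0,0,0,0.5],
  [0.3,-0.4,2.6,0,0,-0.004,0.5],
  [0.4,-0.6,4.8,0,0,-0.007,0.5],
  [0.4,-0.6,6.6,0,0,-0.007,0.5],
  [0.4,-0.6,7.7,0,0,-0.007,0.5],
  [0.4,-0.6,8.2,0,0,-0.007,0.5],
  [0.4,-0.6,8.4,0,0,-0.007,0.5],
  [0.4,-0.6,8.4,0,0,-0.007,0.5],
])

```text
t: 29.3
tool_pos: [0.5626, 0.3143, 0.0772]
orientation: [2.693, 1.616, 0.001]
contact_force: [0.7, 0.2, -2.6]
finger_gap: 0.147
finger_force: 78.9
```

drive_tool([
  [0,0,0.1,0,0,0,0.5],
  [0,0,0.2,0,0,0,0.5],
  [0,0,0.2,0,0,0,0.5],
])

```text
t: 29.68
tool_pos: [0.5621, 0.3142, 0.0749]
orientation: [2.693, 1.616, -0.001]
contact_force: [-0.1, 0.1, -3.3]
finger_gap: 0.146
finger_force: 78.9
```

drive_tool([
  [0,0,0.1,0,0,0,0.5],
  [0,0,0.2,0,0,0,0.5],
  [0,0,0.2,0,0,0,0.5],
])

```text
t: 30.05
tool_pos: [0.562, 0.3141, 0.0726]
orientation: [2.693, 1.616, -0.001]
contact_force: [0.3, 0.1, -2.3]
finger_gap: 0.149
finger_force: 78.9
```

```bash
python3 -c "
from h import *
st()"
```

```text
t 30.05 p [0.562 0.314 0.073] x [ 0.47   0.883 -0.001] z [-0.    -0.001 -1.   ] F [ 0.267  0.137 -2.331] gap 12.7 ff 78.88791918754578 q [ 0.445  0.545  1.544 -0.001  1.053  0.935]
```

drive_tool([
  [0,0,0.1,0,0,0,0.5],
  [0,0,0.1,0,0,0,0.5],
])

```text
t: 30.3
tool_pos: [0.5623, 0.3142, 0.072]
orientation: [2.693, 1.616, -0.0]
contact_force: [-0.4, -0.6, -2.1]
finger_gap: 0.147
finger_force: 79.3
```

drive_tool([
  [0,0,0.1,0,0,0,0.5],
  [0,0,0.1,0,0,0,0.5],
])

```text
t: 30.55
tool_pos: [0.5622, 0.3141, 0.0719]
orientation: [2.693, 1.616, -0.0]
contact_force: [-2.7, -1.2, 5.0]
finger_gap: 0.145
finger_force: 80.1
```

drive_tool([
  [0,0,0.1,0,0,0,0.5],
  [0,0,0.1,0,0,0,0.5],
])

```text
t: 30.8
tool_pos: [0.5622, 0.314, 0.0719]
orientation: [2.692, 1.616, 0.001]
contact_force: [-4.1, -2.8, 9.9]
finger_gap: 0.146
finger_force: 80.8
```

Seated on the bench. Ease the pressure, release, retreat.

drive_tool([
  [0,0,-0.1,0,0,0,0.8],
  [0,0,-0.1,0,0,0,1.4],
  [0,0,-0.1,0,0,0,2],
  [0,0,-0.1,0,0,0,3.5],
  [0,0,-0.1,0,0,0,5.5],
  [0,0,-0.1,0,0,0,5.5],
  [0,0,-0.1,0,0,0,5.5],
], grip_force=20)

```text
t: 31.68
tool_pos: [0.5622, 0.3142, 0.0707]
orientation: [2.693, 1.616, -0.001]
contact_force: [-0.2, -0.6, -0.7]
finger_gap: 0.642
finger_force: 0.0
```

drive_tool([
  [0,0,-0.5,0,0,0,5.5],
  [0,0,-2,0,0,0,5.5],
  [0,0,-5,0,0,0,5.5],
  [0,0,-9,0,0,0,5.5],
  [0,0,-13,0,0,0,5.5],
  [0,0,-16,0,0,0,5.5],
  [0,0,-16,0,0,0,5.5],
])

```text
t: 32.55
tool_pos: [0.5641, 0.3153, 0.2355]
orientation: [2.692, 1.616, 0.012]
contact_force: [-0.1, -0.4, 0.3]
finger_gap: 0.646
finger_force: 0.0
```

Run:
```python
from h import *
s=st();t=img("top");w=img("wrist");sd=img("side");cv2.imwrite("pics/t11.png",t)
print("handle side",blobs(sd,(0,150,90),(8,255,255),(240,230,290,275))[:1])
b=blobs(w,(0,150,70),(8,255,255),(150,100,500,400),60)[0];print([wonz(c,.096,s)[:2] for c in b[2]])
print("pot pieces",[(int(a),c.tolist()) for a,c,_ in blobs(t,(5,70,40),(38,255,255),(325,156,369,200),4)])
print("ledge side",blobs(sd,(100,100,40),(125,255,255),(270,90,345,165))[0][:2],"knob lid",blobs(sd,(0,0,0),(180,255,50),(295,105,335,135))[:1])
# change vs first pictures
a=cv2.absdiff(cv2.imread("pics/side0.png"),sd).max(2)>60;n,l,S,c=cv2.connectedComponentsWithStats(a.astype(np.uint8))
print("diff side",[(int(S[i,4]),c[i].round().tolist()) for i in range(1,n) if S[i,4]>15])
```

```text
t 32.55 p [0.564 0.315 0.235] x [0.47  0.883 0.006] z [ 0.008  0.002 -1.   ] F [-0.091 -0.434  0.261] gap 55.1 ff 0.0 q [ 0.445  0.399  1.35  -0.001  1.385  0.935]
handle side [(np.int32(311), array([261.3, 253.1]), [[244.0, 265.0], [273.5, 235.5], [279.5, 241.5], [250.0, 271.0]])]
[array([0.578, 0.359]), array([0.589, 0.353]), array([0.544, 0.268]), array([0.533, 0.274])]
pot pieces [(68, [331.0, 186.9]), (28, [366.0, 197.0]), (28, [338.2, 197.0]), (24, [328.0, 177.0]), (21, [366.3, 157.7]), (21, [326.7, 197.3]), (20, [326.6, 157.7])]
ledge side (np.int32(101), array([333., 134.])) knob lid [(np.int32(58), array([314.3, 118.4]), [[309.3999938964844, 119.9000015258789], [314.0, 113.0], [319.5, 116.69999694824219], [314.8999938964844, 123.5999984741211]])]
diff side [(8632, [255.0, 85.0]), (21, [515.0, 5.0]), (25, [522.0, 3.0]), (883, [621.0, 13.0]), (38, [517.0, 13.0]), (2955, [527.0, 76.0]), (51, [583.0, 44.0]), (986, [608.0, 61.0]), (10963, [566.0, 221.0]), (51, [230.0, 104.0]), (73, [315.0, 119.0]), (34, [483.0, 116.0]), (100, [559.0, 122.0]), (46, [309.0, 131.0]), (84, [468.0, 135.0]), (43, [483.0, 134.0]), (122, [468.0, 158.0]), (495, [292.0, 173.0]), (16, [463.0, 182.0]), (203, [426.0, 211.0]), (32, [274.0, 197.0]), (26, [378.0, 192.0]), (189, [350.0, 213.0]), (332, [270.0, 233.0]), (16, [324.0, 221.0]), (30, [359.0, 224.0]), (16, [380.0, 226.0]), (41, [406.0, 236.0]), (18, [344.0, 236.0]), (30, [325.0, 240.0]), (92, [248.0, 248.0]), (6041, [460.0, 320.0]), (84, [284.0, 255.0]), (21, [270.0, 255.0]), (164, [267.0, 270.0]), (26, [234.0, 273.0]), (34, [243.0, 274.0]), (20, [255.0, 278.0])]
```

Run:
```python
from h import *
s=env.get_state();w=img("wrist");hs=cv2.cvtColor(w,cv2.COLOR_BGR2HSV)
H=np.array([.561,.3135]);a=np.radians(-27.5);sx=np.array([np.cos(a),np.sin(a)]);sy=np.array([-sx[1],sx[0]])
T=camera_info("wrist");R0=R.from_rotvec(s['orientation']).as_matrix()
def wp(p):
    q=R0.T@(np.array(p)-s['tool_pos']);A=T['tool_from_camera'];c=A[:3,:3].T@(q-A[:3,3]);r=np.hypot(*c[:2]);f=T['fx']*np.arctan2(r,c[2])/r
    return [T['cx']+f*c[0],T['cy']+f*c[1]]
poly=np.array([wp([*(H+x*sx+y*sy),.008]) for x,y in ((-.06,-.033),(.065,-.033),(.065,.033),(-.06,.033))]).astype(np.int32)
m=np.zeros(w.shape[:2],np.uint8);cv2.fillPoly(m,[poly],255)
c=cv2.inRange(hs,(9,90,40),(38,255,255))&m
print("floor px",int((m>0).sum()),"brass/copper px",int((c>0).sum()))
if (c>0).sum()<40: print(env.close_job())
```

```text
floor px 5512 brass/copper px 0
the job is handed in; nothing more can be done
None
```

The job is handed in: the lid rests knob up against the blue ledge, four coloured blobs show in the pot where the scrap should be, and the empty scoop is back on the bench where it started; I did not separately check that every bystander was undisturbed.

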